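Turn a sample carrier over in the flip fixture

ROBOT

A 6-joint arm with a two-finger parallel gripper is mounted at the origin on a cart in front of the work surface, level with it; the furniture and walls round the work are solid. World frame = base frame: x ahead of the robot, y to its left, z up, the work surface at z = 0. Lengths are in m, angles in rad, forces in N, time in s.
With the tool pointing down it reaches from about 0.4 to 0.825 m from the base axis. Payload 7 kg.
Tool frame: the origin (TCP) lies midway between the tips of the shut fingers; the grasp point (between the pads) lies 19 mm behind it; z points along the fingers, y is the line along which they close (so a half turn about z gives the same grasp; the last joint's range is limited). The gripper opens to 88 mm and grips with 3 to 60 N. Pads are 19 mm wide; open, the fingers measure 130 mm over their backs; the gripper's body (78 mm by 193 mm) begins 47 mm behind the grasp point.
Start: joints at [-1.008, 0.359, 0.012, 0, -1.224, -0.288], TCP at [0.183, -0.65, 0.227] pointing down, gripper open.
Joint ranges: [-3.07, 3.07], [-1.43, 2.12], [-1.02, 1.25], [-3.03, 1.67], [-3.05, -0], [-3.03, 3.03]. Speed limits (rad/s): [2.39, 2.39, 3.01, 3.14, 3.14, 3.14].

INTERFACE

Orientations are given as [roll, pitch, yaw] about the fixed x, y, z axes, in that order (R = Rz(yaw) Ry(pitch) Rx(roll)).
In Python, from station import telemetry, eyes, ticket, recognise, trace gives the robot as it stands. The module is installed in compiled form; this text tells all that it offers.
- The arm moves only by the tool servo_tool, never from a script. Its argument "series" is a list that holds one entry, the list of rows, each a list of 4 numbers: the shift along the tool's x, y, z in mm, then the turn about the tool's z in rad. In form: [[[x, y, z, roll], ...]]. A call has exactly 10 rows; each row shifts and turns the commanded pose from where the row before left it, along the tool's axes as they then stand; what a row does not reach is not made up. A row lasts 1/12 s, in which the tool goes at most 41.7 mm and 7.16 degrees, less where a joint would pass 70% of its speed; a pose out of reach is approached as far as the arm can. A call is refused whole if a number of a shift passes 41.7 or a number of a turn 0.125, either way. A call with a gripper value outside its range is refused whole. "claw" is the gripper's target within -1 to 1 (shut at 1, half-way at 0, fully open at -1), set as the call begins (left out, the last holds). The fingers move at their own pace and stop on an object; "grip_force" is the grip in N (left out, the last holds). Time passes only in rows, so rows that do not move let the fingers close, or fill a call up. It gives the time, the measured TCP pose, the force, the opening and the grip force at its end, in the units of the state.
- telemetry.get_state(): the state, without advancing time (a new reading comes with each control period).
- eyes.grab_frame(name): name is "side" or "top"; returns the picture (384x512x3 uint8, red, green, blue); there is no depth.
- eyes.calibration(name): a dict with "mtx" (3x3 intrinsics, pixels), "rvec" (rotation vector, rad) and "tvec" (3), from world to camera coordinates, as OpenCV has them. Camera axes: x right, y down, z forward; pixel columns grow to the right and rows downward; lengths in m; the calibration is good to about 2 mm. A picture is of the moment at which its call begins. calibration takes no time and is no camera call.
- ticket.job_done(): hands the job in; it is judged then, once.
Trained networks look in the newest picture that a camera, given by its name, has taken for a name from the list of things; names that differ only in an ending like _2 or _b are one class to them, and where a whole thing is asked for, a point or a joint stands for the part that bears it (a point fixed in the world has none). Each returns a list of dicts, best first, with "conf" (0 to 1); they miss things now and then, are a little off and sometimes report something else, mostly with a low value. They report only what shows in the picture. A call takes as long as a camera call. They do not tell look-alikes from the thing itself.
- recognise(camera, name): "position" ([x, y, z] in m, in world coordinates, good to about 4 mm: the middle of the surface that is visible of it).
- trace(camera, name): "mask" (384x512 bool, what is visible of it).
The state is a dict: "t": time; "q": joint angles; "qd": joint speeds; "joint_efforts": joint torques, N m; "eef_pos": TCP position; "ee_rot": TCP orientation; "force": force on the tool from outside, world axes, zero at the start; "moment": the same for the moment, N m; "width": finger opening in m; "gripper_force": force on a finger pad.
Only numpy, scipy, OpenCV 4.12 (cv2) and the standard library are available. Lean on these libraries where they do the work, as an engineer would, in place of code of your own. Each camera call takes 0.05 s, during which the arm holds its last target. There are 200 camera calls.

TASK

Turn the white sample carrier face-down with the turnover fixture. Lay the carrier flat in the pocket of the hinged flip plate and let go of it; then swing the plate, which has a bar for this, all the way over on its hinge until it lies closed on the other side, so that the carrier drops upside down into the fixed nest. Leave the plate closed over it.

Things in the scene. Friction and masses are not known exactly. Their poses are not given: they have to be found in the camera images.
- sample_carrier: Thick plain white disc, 52 mm across, 20 mm high, loose, 35 g, on the worktop left of the fixture among a grey steel weight (42 mm, with a bore), a small dark resin mount (30 mm) and a shallow dish (67 mm, 17 mm high). Origin: centre of its underside; its z axis points up at the start and must point down at the end.
- pocket (a point): Centre of the pocket floor in the hinged aluminium plate; 22 mm above the worktop while open, z up, x along the hinge, y from hinge to bar. Two curved walls at +y and -y form a round of 66 mm, 14 mm deep, flared at the top; at +x and -x it is open 35 mm wide for fingers, so hold the carrier across x. Plate 90 x 76 mm. Hinge axis: parallel to x, 48 mm towards -y, 35 mm above the worktop.
- nest (a point): Centre of the floor of the fixed nest, on the other side of the hinge from the open plate, 22 mm above the worktop; z up, x along the hinge, y towards the hinge. A round of 66 mm between two curved walls 10 mm high, flared at the top. 48 mm from the hinge axis: the closed plate's pocket lies upside down right over it, 26 mm between the two floors.
- bar (a point): Middle of the round steel bar at the free end of the plate, for swinging it: 10 mm thick, parallel to the hinge (x), 122 mm from the hinge axis, 74 mm free between its end arms, 28 mm gap to the pocket wall. Height 35 mm with the plate open or closed, 157 mm upright. Held across with the hand pointing down, it turns between the fingers during the swing.
- flip_plate (a joint): Angle of the plate, rad: 0 = open, pocket facing up; 1.57 = upright; 3.14 = closed upside down over the nest. The bar goes up and over towards the nest's side. Plate 0.3 kg, hinge damped: let go past upright it sinks slowly closed, before upright it sinks back open.
Mind the look-alikes: they are no part of the job. Leave any purple or turquoise look-alike of the sample_carrier alone.

How it is judged:
By the outcome, as a careful person would: the job done as asked, in the order asked, and still so for the second after the job is handed in, with the robot touching nothing.
It also fails if it takes over 54 s, if anything falls off the work surface, if the arm or the gripper's body presses on something with over 40 N, if the wrist force passes 120 N, or if a joint passes its speed limit or range.

## Working session

There is one attempt and no reset: what is moved stays moved. The work goes in short steps, Python scripts to look and compute and a tool call to move; the robot and the scene stay as the last step left them, time stands still between calls to the robot, and variables do not carry over. Pictures are saved under pics/ and viewed, at most 10 in all, crops included, and the job is handed in when it is done.

Besides the shell and the picture viewer there is one more tool, called in YAML: its name, and indented under it one key for each argument. servo_tool: Moves the arm, as the interface text tells. Its arguments: {"type":"object","properties":{"series":{"type":"array"},"claw":{"type":"number"},"grip_force":{"type":"number"}},"required":["series"]}

```bash
mkdir -p pics; cat > h.py <<'E'
import numpy as np, cv2
from station import telemetry, eyes, ticket, recognise, trace
def cal(n):
    c=eyes.calibration(n); return np.array(c['mtx'],float),np.array(c['rvec'],float),np.array(c['tvec'],float).reshape(3)
def back(n,uv,z):
    K,r,t=cal(n); R=cv2.Rodrigues(r)[0]
    d=R.T@np.linalg.inv(K)@np.array([uv[0],uv[1],1.]); o=-R.T@t
    return o+d*(z-o[2])/d[2]
def proj(n,p):
    K,r,t=cal(n); return cv2.projectPoints(np.array(p,float).reshape(-1,1,3),r,t,K,None)[0].reshape(-1,2)
def save(n,f,img=None,crop=None,s=1):
    im=eyes.grab_frame(n) if img is None else img
    c=im if crop is None else im[crop[1]:crop[3],crop[0]:crop[2]]
    cv2.imwrite('pics/'+f,cv2.cvtColor(cv2.resize(c,None,fx=s,fy=s,interpolation=cv2.INTER_CUBIC),cv2.COLOR_RGB2BGR)); return im
E
python3 - <<'E'
from h import *
a=save('top','t0.png',s=1.5); b=save('side','s0.png',s=1.5)
for n in ('top','side'):
    K,r,t=cal(n); print(n,-cv2.Rodrigues(r)[0].T@t)
    for o in('sample_carrier','pocket','bar','nest','flip_plate'):
        try: print(o,[(np.round(d['position'],3).tolist(),round(d['conf'],2)) for d in recognise(n,o)])
        except Exception as e: print(o,e)
s=telemetry.get_state(); print(s['t'],s['eef_pos'],s['ee_rot'],s['width'])
E
```

```text
top [0.44815744 0.14413255 0.95483384]
sample_carrier [([0.393, 0.135, 0.018], 0.87), ([0.352, 0.258, 0.02], 0.79), ([0.604, 0.147, 0.021], 0.77), ([0.565, 0.244, 0.017], 0.7)]
pocket [([0.521, 0.024, 0.02], 0.57)]
bar [([0.526, 0.024, 0.018], 0.6)]
nest [([0.531, -0.019, 0.019], 0.91)]
flip_plate [([0.523, 0.021, 0.024], 0.7)]
side [0.50865445 0.848914   0.52430973]
sample_carrier [([0.562, 0.254, 0.02], 0.95), ([0.351, 0.27, 0.02], 0.6), ([0.67, 0.059, 0.022], 0.59), ([0.402, 0.144, 0.017], 0.58), ([0.608, 0.162, 0.017], 0.53), ([0.525, 0.021, 0.029], 0.35)]
pocket []
bar [([0.523, 0.021, 0.032], 0.73)]
nest [([0.533, 0.002, 0.02], 0.67)]
flip_plate [([0.522, 0.021, 0.033], 0.9)]
0.6 [ 0.18316005 -0.64965041  0.22657758] [ 3.14158971e+00  1.50418120e-05 -2.86679925e+00] 0.08787273633683607
```

View pics/t0.png

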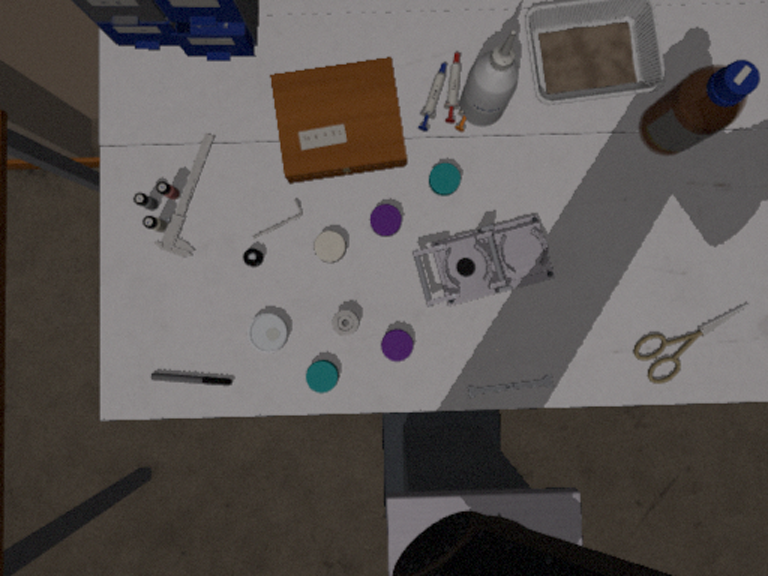

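View pics/s0.png

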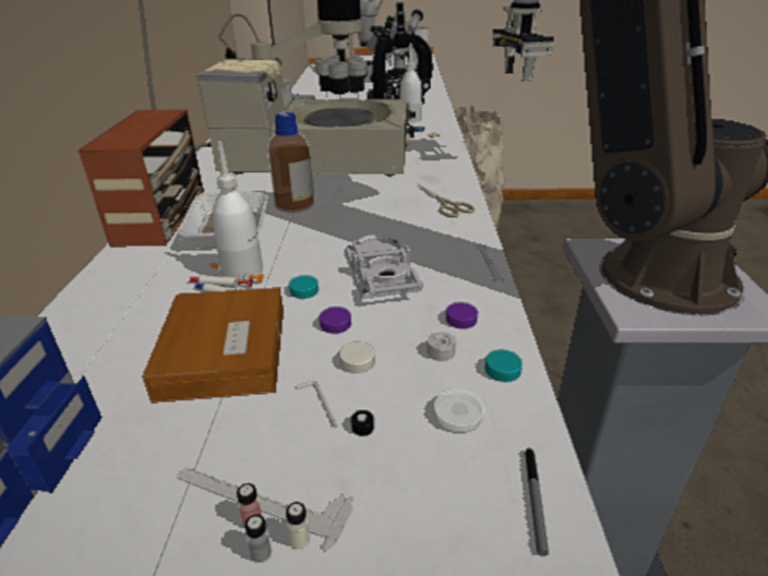

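White disc at top (330,245) / side (357,356) matches the carrier. Ruled out: purple discs (386,219) and (397,345), turquoise discs (445,178) and (322,376), the larger dish (269,330), the bored weight (346,320) and the dark mount (253,256). I'll confirm with an enlarged crop that also covers the fixture.

```bash
python3 - <<'E'
from h import *
im=eyes.grab_frame('top')
save('top','t1.png',img=im,crop=(190,125,380,215),s=4.2)
im2=eyes.grab_frame('side')
save('side','s1.png',img=im2,crop=(200,145,300,260),s=5)
m=[d for d in trace('top','sample_carrier')]
for d in m:
    M=d['mask']; ys,xs=np.nonzero(M); c=im[M].mean(0); (e,ax,an)=cv2.minAreaRect(np.c_[xs,ys].astype(np.float32)); print(round(d['conf'],2),(xs.mean(),ys.mean()),c.round(),ax,back('top',(xs.mean(),ys.mean()),.018))
print(back('top',(310.7,178),.022))
E
```

```text
0.91 (np.float64(296.2477064220183), np.float64(119.21100917431193)) [25. 90. 90.] (19.091880798339844, 19.798988342285156) [0.67003998 0.04826312 0.018     ]
0.88 (np.float64(214.68156424581005), np.float64(250.768156424581)) [29. 93. 93.] (21.0, 20.0) [0.35110981 0.25739934 0.018     ]
0.8 (np.float64(264.5814606741573), np.float64(229.72752808988764)) [69. 36. 90.] (20.0, 21.0) [0.39881949 0.13446358 0.018     ]
0.75 (np.float64(219.4090909090909), np.float64(164.14242424242425)) [138. 132. 125.] (19.0, 19.0) [0.56289429 0.24146269 0.018     ]
0.66 (np.float64(256.7848101265823), np.float64(146.88354430379746)) [70. 39. 90.] (21.92030906677246, 21.21320343017578) [0.60335108 0.14814016 0.018     ]
0.52 (np.float64(325.60686246001745), np.float64(173.79179994184355)) [100.  96. 100.] (44.86909103393555, 88.28296661376953) [ 0.53200606 -0.01976083  0.018     ]
[0.52226771 0.01790192 0.022     ]
```

View pics/t1.png

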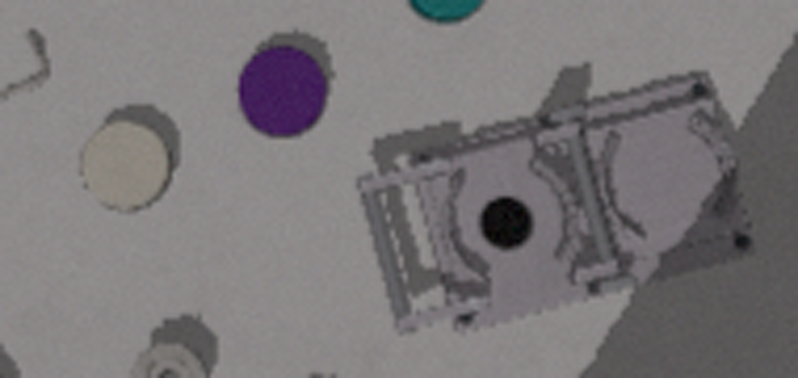

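View pics/s1.png

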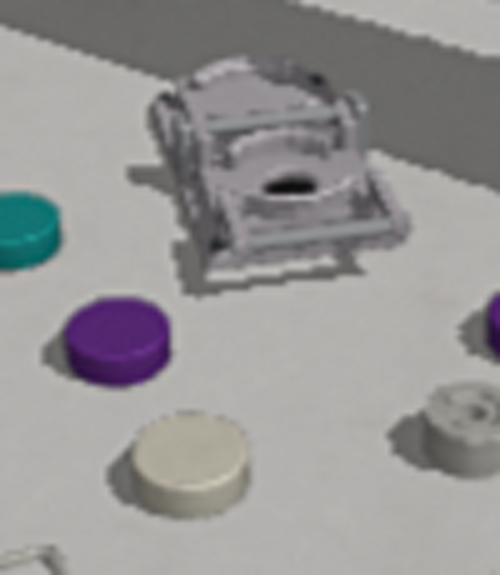

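The crop confirms it: the plain white disc at crop (125,165) is the carrier. The fixture's bar is at left (387,256), the pocket centre dot at (506,222) and the nest at right.

```bash
python3 - <<'E'
from h import *
T=lambda u,v:(190+u/4.2,125+v/4.2)
S=lambda u,v:(200+u/5,145+v/5)
for n,a,b,z in (('carrier',(125,165),(190,450),.02),('dot',(506,222),(289,186),.022),('bar',(387,256),(319,234),.038),('hinge',(595,203),(273,118),.038)):
    A=back('top',T(*a),z);B=back('side',S(*b),z); print(n,A.round(4),B.round(4),((A+B)/2).round(4))
h1=back('top',T(375,195),.038)-back('top',T(400,318),.038); print('bar dir',np.degrees(np.arctan2(h1[1],h1[0])))
h1=back('top',T(575,130),.038)-back('top',T(617,278),.038); print('hinge dir',np.degrees(np.arctan2(h1[1],h1[0])))
h1=back('side',S(390,228),.038)-back('side',S(248,240),.038); print('bar dir side',np.degrees(np.arctan2(h1[1],h1[0])))
h1=back('side',S(347,110),.038)-back('side',S(212,128),.038); print('hinge dir side',np.degrees(np.arctan2(h1[1],h1[0])))
for M in [trace('top','flip_plate')]:
    for d in M:
        ys,xs=np.nonzero(d['mask']); print(d['conf'],cv2.minAreaRect(np.c_[xs,ys].astype(np.float32)))
print(telemetry.get_state()['ee_rot'])
E
```

```text
carrier [0.5623 0.2404 0.02  ] [0.565  0.2435 0.02  ] [0.5636 0.242  0.02  ]
dot [0.5226 0.0184 0.022 ] [0.5241 0.0227 0.022 ] [0.5234 0.0205 0.022 ]
bar [0.5036 0.0895 0.038 ] [0.5078 0.0957 0.038 ] [0.5057 0.0926 0.038 ]
hinge [ 0.5309 -0.0309  0.038 ] [ 0.5336 -0.0248  0.038 ] [ 0.5323 -0.0279  0.038 ]
bar dir 9.753097393502749
hinge dir 13.69771965928387
bar dir side -171.25743838382442
hinge dir side -164.91447518003926
0.81 ((306.0007019042969, 178.77157592773438), (38.429622650146484, 55.01899719238281), 74.21924591064453)
[-3.14152790e+00  1.84486893e-05 -2.86675165e+00]
```

servo_tool:
  series:
    - [[-30,15,0,0],[-30,15,0,0],[-30,15,0,0],[-30,15,0,0],[-30,15,0,0],[-30,15,0,0],[-30,15,0,0],[-30,15,0,0],[-30,15,0,0],[-30,15,0,0]]
  claw: -1

```text
t: 1.63
eef_pos: [0.4322, -0.4226, 0.2268]
ee_rot: [-3.141, 0.0, -2.867]
force: [0.2, -0.3, -0.1]
width: 0.088
gripper_force: 0.0
```

servo_tool:
  series:
    - [[-15.4,30.25,0,0],[-15.4,30.25,0,0],[-15.4,30.25,0,0],[-15.4,30.25,0,0],[-15.4,30.25,0,0],[-15.4,30.25,0,0],[-15.4,30.25,0,0],[-15.4,30.25,0,0],[-15.4,30.25,0,0],[-15.4,30.25,0,0]]

```text
t: 2.47
eef_pos: [0.4974, -0.0893, 0.227]
ee_rot: [-3.142, 0.001, -2.867]
force: [0.8, -0.7, 0.2]
width: 0.0878
gripper_force: 0.0
```

servo_tool:
  series:
    - [[-15.4,30.25,0,0],[-15.4,30.25,0,0],[-15.4,30.25,0,0],[-15.4,30.25,0,0],[-15.4,30.25,0,0],[-15.4,30.25,0,0],[-15.4,30.25,0,0],[-15.4,30.25,0,0],[-15.4,30.25,0,0],[-15.4,30.25,0,0]]

```text
t: 3.3
eef_pos: [0.5635, 0.2438, 0.2268]
ee_rot: [3.141, 0.0, -2.867]
force: [0.2, -0.9, -0.2]
width: 0.0878
gripper_force: 0.0
```

servo_tool:
  series:
    - [[0,0,0,-0.12],[0,0,0,-0.12],[0,0,0,-0.12],[0,0,0,-0.12],[0,0,0,-0.12],[0,0,0,-0.12],[0,0,0,-0.12],[0,0,0,-0.12],[0,0,0,-0.12],[0,0,0,-0.12]]

```text
t: 4.13
eef_pos: [0.5634, 0.242, 0.2266]
ee_rot: [-3.142, 0.0, -1.661]
force: [-0.4, 0.4, 0.1]
width: 0.0877
gripper_force: 0.0
```

servo_tool:
  series:
    - [[0,0,0,-0.103],[0,0,0,-0.103],[0,0,0,-0.102],[0,0,30,0],[0,0,35,0],[0,0,40,0],[0,0,40,0],[0,0,35,0],[0,0,25,0],[0,0,16.5,0]]

```text
t: 4.97
eef_pos: [0.5621, 0.2409, 0.0019]
ee_rot: [3.138, -0.002, -1.359]
force: [0.1, -1.0, 0.7]
width: 0.0872
gripper_force: 0.0
```

servo_tool:
  series:
    - [[0,0,0,0],[0,0,0,0],[0,0,0,0],[0,0,0,0],[0,0,0,0],[0,0,0,0],[0,0,0,0],[0,0,0,0],[0,0,0,0],[0,0,0,0]]
  claw: 1
  grip_force: 12

```text
t: 5.8
eef_pos: [0.5637, 0.2422, 0.0057]
ee_rot: [-3.141, 0.0, -1.359]
force: [-1.0, -1.0, 6.9]
width: 0.0508
gripper_force: 12.1
```

servo_tool:
  series:
    - [[0,0,-10,0],[0,0,-20,0],[0,0,-30,0],[0,0,-30,0],[0,0,-10,0],[10,5,0,0],[20,8,0,0],[25,10,0,0],[25,10,0,0],[25,10,0,0]]

```text
t: 6.63
eef_pos: [0.5421, 0.1286, 0.1042]
ee_rot: [3.14, -0.0, -1.359]
force: [-0.7, 0.2, -0.8]
width: 0.0505
gripper_force: 12.0
```

servo_tool:
  series:
    - [[25,10,0,0],[25,10,0,0],[20,10,0,0],[20,8,0,0],[13,5,0,0],[0,0,0,0],[0,0,0,0],[0,0,0,0],[0,0,0,0],[0,0,0,0]]

```text
t: 7.47
eef_pos: [0.5234, 0.0213, 0.1049]
ee_rot: [3.142, 0.0, -1.358]
force: [-0.2, -0.6, -0.0]
width: 0.0507
gripper_force: 12.0
```

```bash
python3 - <<'E'
from h import *
im=save('side','s2.png',crop=(180,90,340,210),s=5)
s=telemetry.get_state(); p=s['eef_pos']; print(p,s['ee_rot'])
q=lambda P:((proj('side',P)-[180,90])*5).round(1).tolist()
ps=s['ee_rot'][2]; tx=np.array([np.cos(ps),np.sin(ps),0]);
print('tcp',q(p),'mid',back('side',(0,0),p[2])*0)
# expected top rim circle of carrier if centred in the fingers: bottom at tcp-.005
a=np.linspace(0,2*np.pi,40)
for dz in (-.005,.015):
    c=np.c_[p[0]+.026*np.cos(a),p[1]+.026*np.sin(a),np.full(40,p[2]+dz)]; u=np.array(q(c)); print(dz,u.min(0),u.max(0))
print('shift +5mm tool x',q(p+.005*tx))
E
```

```text
[0.5232599  0.02125461 0.10490639] [ 3.14140784e+00  2.57556103e-06 -1.35784624e+00]
tcp [[389.1, 323.7]] mid [ 0. -0.  0.]
-0.005 [339.5 310. ] [438.9 355.6]
0.015 [338.6 276. ] [439.1 320.4]
shift +5mm tool x [[387.2, 319.4]]
```

View pics/s2.png

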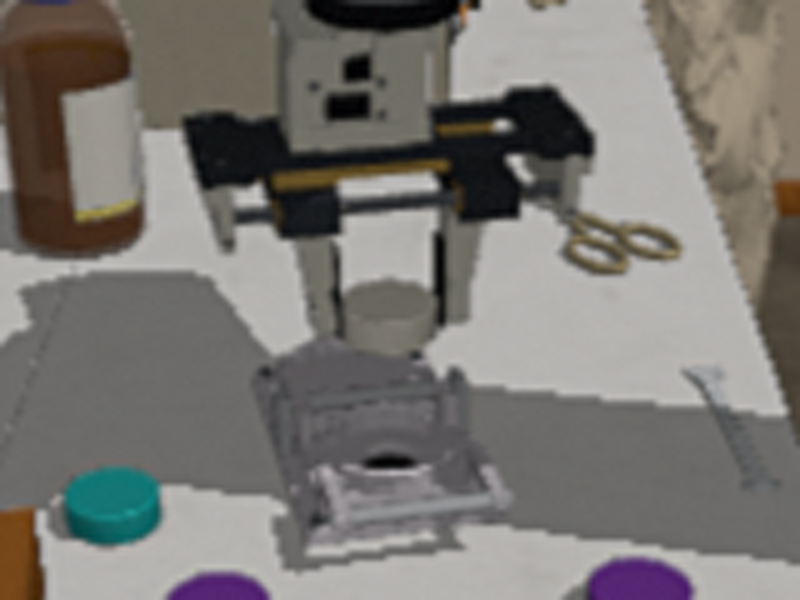

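The disc is held level between the fingers: rim at (390,280) to (390,355), where predicted. It sits over the pocket dot at (388,461).

servo_tool:
  series:
    - [[0,0,12,0],[0,0,12,0],[0,0,12,0],[0,0,10,0],[0,0,8,0],[0,0,6,0],[0,0,6,0],[0,0,4,0],[0,0,3,0],[0,0,2,0]]

```text
t: 8.35
eef_pos: [0.5232, 0.0205, 0.0299]
ee_rot: [3.142, -0.0, -1.359]
force: [0.2, -0.3, -0.3]
width: 0.0503
gripper_force: 12.0
```

servo_tool:
  series:
    - [[0,0,1,0],[0,0,0.5,0],[0,0,0,0],[0,0,0,0],[0,0,0,0],[0,0,0,0],[0,0,0,0],[0,0,0,0],[0,0,0,0],[0,0,0,0]]

```text
t: 9.18
eef_pos: [0.5232, 0.0206, 0.0286]
ee_rot: [-3.142, 0.0, -1.359]
force: [-0.5, 0.2, -0.3]
width: 0.0503
gripper_force: 12.0
```

servo_tool:
  series:
    - [[0,0,0.7,0],[0,0,0,0],[0,0,0,0],[0,0,0,0],[0,0,0,0],[0,0,0,0],[0,0,0,0],[0,0,0,0],[0,0,0,0],[0,0,0,0]]
  claw: -0.2

```text
t: 10.02
eef_pos: [0.5231, 0.0205, 0.0279]
ee_rot: [3.142, -0.0, -1.359]
force: [-0.4, 0.1, -0.3]
width: 0.0528
gripper_force: 0.0
```

servo_tool:
  series:
    - [[0,0,-5,0],[0,0,-10,0],[0,0,-20,0],[0,0,-30,0],[0,0,-30,0],[0,0,-10,0],[-20,-6,0,0],[-25,-8,0,0],[-25,-8,0,0],[-20,-6,0,0]]
  claw: -1

```text
t: 10.85
eef_pos: [0.532, 0.1159, 0.1341]
ee_rot: [-3.14, 0.001, -1.359]
force: [-0.4, -0.7, 0.5]
width: 0.0873
gripper_force: 0.0
```

```bash
python3 - <<'E'
from h import *
im=save('top','t3.png',crop=(260,135,380,225),s=6)
im=save('side','s3.png',crop=(225,150,305,210),s=9)
s=telemetry.get_state(); print(s['eef_pos'],s['ee_rot'],s['q'])
E
```

```text
[0.53229075 0.11698213 0.13386285] [-3.13982186e+00  4.64587849e-04 -1.35633281e+00] [ 5.76107105e-01  2.26081583e-01 -4.04176757e-01  2.37968707e-04
 -9.38717366e-01 -3.61784419e-01]
```

View pics/s3.png

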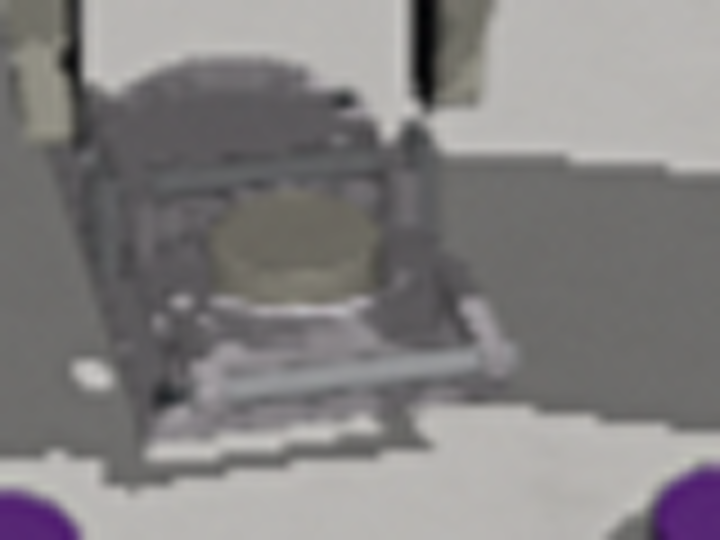

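servo_tool:
  series:
    - [[0,0,0,0.12],[0,0,0,0.12],[0,0,0,0.12],[0,0,0,0.12],[0,0,0,0.12],[0,0,0,0.12],[0,0,0,0.12],[0,0,0,0.12],[0,0,0,0.12],[0,0,0,0.12]]
  claw: 0.5

```text
t: 11.78
eef_pos: [0.5315, 0.114, 0.1336]
ee_rot: [-3.142, 0.0, -2.565]
force: [0.2, -0.3, -0.1]
width: 0.0264
gripper_force: 0.0
```

servo_tool:
  series:
    - [[0,0,0,0.12],[0,0,0,0.12],[0,0,0,0.124],[8,-4,0,0],[10,-6,10,0],[8,-5,20,0],[4,-2,20,0],[0,0,15,0],[0,0,4,0],[0,0,0,0]]

```text
t: 12.62
eef_pos: [0.5051, 0.0905, 0.0634]
ee_rot: [-3.141, -0.002, -2.92]
force: [-0.7, 0.1, 0.5]
width: 0.0219
gripper_force: 0.0
```

```bash
python3 - <<'E'
from h import *
im=save('side','s4.png',crop=(215,130,315,205),s=8)
s=telemetry.get_state(); p=s['eef_pos']; print(p,s['ee_rot'],s['width'])
print('carrier top',back('side',(225+295/9,150+230/9),.042))
q=lambda P:((proj('side',P)-[215,130])*8).round(1).tolist()
ps=s['ee_rot'][2]; tx=np.array([np.cos(ps),np.sin(ps),0]);ty=np.array([np.sin(ps),-np.cos(ps),0])
b=np.array([.5065,.0927,.035])
print('tcp',q(p),'bar mid pred',q(b),'ends',q(b+.037*tx),q(b-.037*tx))
E
```

```text
[0.50591117 0.09099729 0.06425274] [-3.14126018e+00 -3.03772665e-04 -2.92054047e+00] 0.021909881484148852
carrier top [0.5239959 0.0210022 0.042    ]
tcp [[396.5, 415.6]] bar mid pred [[394.6, 497.1]] ends [[507.5, 483.2]] [[280.2, 511.2]]
```

View pics/s4.png

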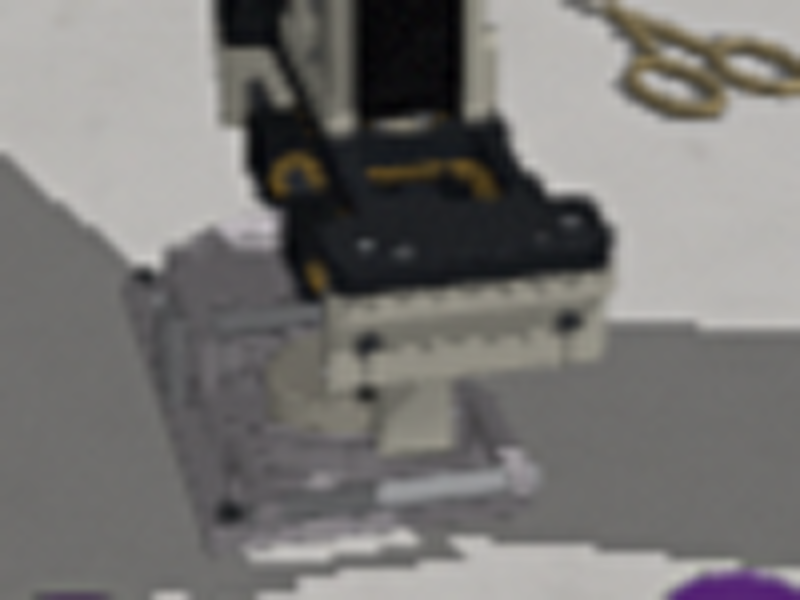

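servo_tool:
  series:
    - [[0,1,8,0],[0,0,8,0],[0,0,8,0],[0,0,7,0],[0,0,6,0],[0,0,5,0],[0,0,4,0],[0,0,2,0],[0,0,0,0],[0,0,0,0]]

```text
t: 13.5
eef_pos: [0.5058, 0.0923, 0.0159]
ee_rot: [-3.141, -0.0, -2.923]
force: [0.8, -0.4, 0.3]
width: 0.0219
gripper_force: 0.0
```

servo_tool:
  series:
    - [[0,0,0,0],[0,0,0,0],[0,0,0,0],[0,0,0,0],[0,0,0,0],[0,0,0,0],[0,0,0,0],[0,0,0,0],[0,0,0,0],[0,0,0,0]]
  claw: 1
  grip_force: 8

```text
t: 14.33
eef_pos: [0.5061, 0.0912, 0.0162]
ee_rot: [-3.14, 0.0, -2.923]
force: [4.5, -8.2, -1.1]
width: 0.0093
gripper_force: 8.0
```

servo_tool:
  series:
    - [[0,-0.5,-2.1,0],[0,-0.7,-4.3,0],[0,-0.5,-6.4,0],[0,-1.2,-8.4,0],[0,-1.7,-8.3,0],[0,-3,-10.2,0],[0,-3.9,-9.9,0],[0,-4.8,-9.5,0],[0,-5.6,-9.1,0],[0,-6.3,-8.6,0]]
  claw: 1
  grip_force: 20

```text
t: 15.17
eef_pos: [0.5123, 0.0658, 0.0944]
ee_rot: [3.14, 0.002, -2.923]
force: [-2.2, 8.7, 1.1]
width: 0.009
gripper_force: 20.0
```

servo_tool:
  series:
    - [[0,-7,-7.9,0],[0,-7.8,-7.4,0],[0,-8.3,-6.6,0],[0,-8.9,-5.9,0],[0,-9.3,-5.1,0],[0,-9.8,-4.2,0],[0,-10.1,-3.4,0],[0,-10.3,-2.5,0],[0,-10.5,-1.5,0],[0,-10.7,-0.7,0]]

```text
t: 16.0
eef_pos: [0.5339, -0.0259, 0.1397]
ee_rot: [3.141, 0.004, -2.922]
force: [4.1, 4.2, 3.9]
width: 0.0095
gripper_force: 20.0
```

servo_tool:
  series:
    - [[0,-10.6,0.3,0],[0,-10.6,1.2,0],[0,-10.4,2.1,0],[0,-10.2,3,0],[0,-9.9,3.9,0],[0,-9.5,4.8,0],[0,-9.1,5.6,0],[0,-8.6,6.3,0],[0,-7.9,7,0],[0,-7.4,7.8,0]]

```text
t: 16.83
eef_pos: [0.5538, -0.1184, 0.0964]
ee_rot: [-3.141, 0.003, -2.923]
force: [5.7, 2.0, 1.6]
width: 0.0094
gripper_force: 20.0
```

servo_tool:
  series:
    - [[0,-6.6,8.3,0],[0,-5.9,8.9,0],[0,-5.1,9.3,0],[0,-4.2,9.8,0],[0,-3.4,10.1,0],[0,-2.5,10.3,0],[0,-1.3,8.4,0],[0,-0.6,6.4,0],[0,-0.2,4.2,0],[0,-0.1,3.5,0]]

```text
t: 17.67
eef_pos: [0.5593, -0.1472, 0.0162]
ee_rot: [-3.141, -0.0, -2.922]
force: [-2.0, 6.0, 27.6]
width: 0.0095
gripper_force: 20.0
```

servo_tool:
  series:
    - [[0,0,-0.5,0],[0,0,0,0],[0,0,0,0],[0,0,0,0],[0,0,0,0],[0,0,0,0],[0,0,0,0],[0,0,0,0],[0,0,0,0],[0,0,0,0]]
  claw: 0.5

```text
t: 18.5
eef_pos: [0.5589, -0.1468, 0.0172]
ee_rot: [3.142, -0.0, -2.923]
force: [0.5, 0.2, 0.7]
width: 0.0218
gripper_force: 0.0
```

servo_tool:
  series:
    - [[0,0,-5,0],[0,0,-10,0],[0,0,-15,0],[0,0,-20,0],[0,0,-25,0],[0,0,-30,0],[0,0,-30,0],[10,-20,-10,0],[20,-30,0,0],[20,-30,0,0]]

```text
t: 19.33
eef_pos: [0.5282, -0.2362, 0.1648]
ee_rot: [-3.14, 0.004, -2.92]
force: [1.1, 0.8, -0.7]
width: 0.022
gripper_force: 0.0
```

servo_tool:
  series:
    - [[20,-30,0,0],[20,-30,0,0],[20,-30,0,0],[20,-30,0,0],[20,-30,0,0],[0,-20,0,0],[0,0,0,0],[0,0,0,0],[0,0,0,0],[0,0,0,0]]

```text
t: 20.17
eef_pos: [0.4669, -0.4227, 0.1627]
ee_rot: [-3.141, 0.0, -2.922]
force: [0.2, 0.5, 0.0]
width: 0.0218
gripper_force: 0.0
```

```bash
python3 - <<'E'
from h import *
im=save('side','s5.png',crop=(215,120,315,205),s=7)
im=save('top','t5.png',crop=(270,130,390,220),s=6)
s=telemetry.get_state(); print(s['t'],s['eef_pos'],s['force'])
E
```

```text
20.2667 [ 0.46713743 -0.42258535  0.16263218] [-0.86816665  0.56494846  0.21684874]
```

View pics/s5.png

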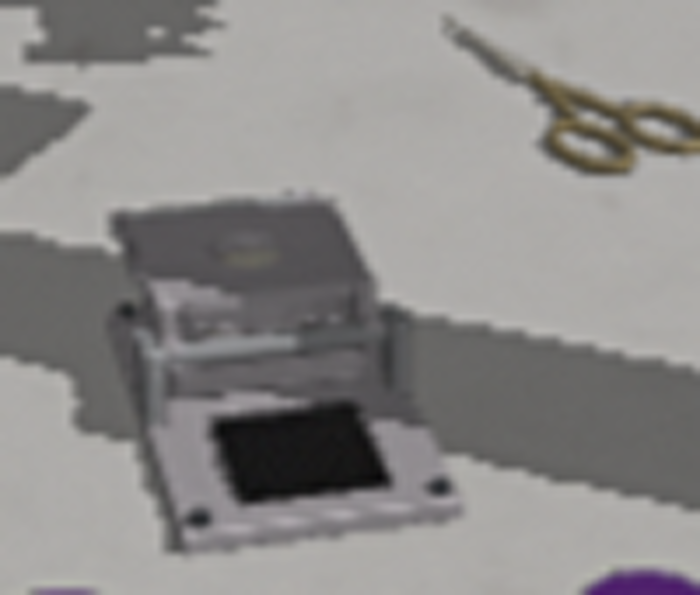

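View pics/t5.png

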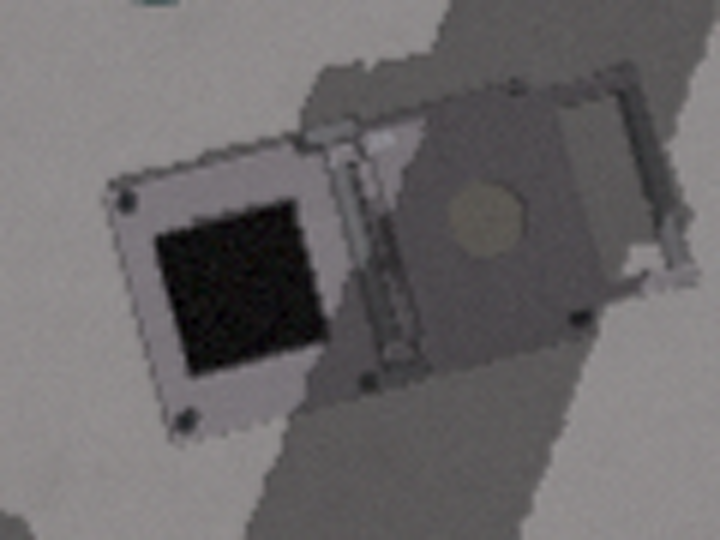

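The plate lies closed flat over the nest. The white carrier shows through the plate's hole at top-crop (487,218) and nothing is beside the fixture. The arm is clear of everything, so I'm handing in.

```bash
python3 -c "
from station import ticket
print(ticket.job_done())"
```

```text
the job is handed in; nothing more can be done
None
```

The job is handed in at about 20 s: the white carrier was laid in the pocket and released, the plate was swung fully over and left closed, and the last pictures show the carrier under it in the nest; I got no verdict back.

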